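# Grease the root slicer with its hand lubricator

## Robot

A 6-joint arm with a two-finger parallel gripper is mounted at the origin on the work surface. World frame = base frame: x ahead of the robot, y to its left, z up, the work surface at z = 0. Lengths are in mm, angles in rad, forces in N, time in s.
With the tool pointing down it reaches from about 275 to 750 mm from the base axis. Payload 10.2 kg.
Tool frame: the origin (TCP) lies at the very end of the fingers, on their centre line; the grasp point (between the pads) lies 19 mm behind it; z points along the fingers, y is the line along which they close (so a half turn about z gives the same grasp; the last joint's range is limited). The gripper opens to 85 mm and grips with 20 to 120 N. Pads are 22 mm wide; open, the fingers measure 114 mm over their backs; the gripper's body (76 mm by 85 mm) begins 54 mm behind the grasp point. The pads swing forward as they close: fully open they stand 13 mm farther back than shut.
Start: joints at [-1.528, 0.313, 1.498, -0, 1.331, -0.223], TCP at [137.894, -506.573, 231.294] pointing down, gripper open.
Joint ranges: [-2.94, 2.94], [-0.97, 2.17], [0.19, 2.56], [-1.23, 4.37], [0.02, 3.11], [-2.88, 2.88]. Speed limits (rad/s): [2.39, 2.39, 3.01, 3.14, 3.14, 3.14].

## Interface

Orientations are given as a unit quaternion [w, x, y, z].
In Python, from rig import ctrl, optics gives the robot as it stands. The module is installed in compiled form; this text tells all that it offers.
- The arm moves only by the shell command python3 -m handwheel 'ROWS' [FORCE]. ROWS is JSON, a list that holds one entry, the list of rows, each a list of 5 numbers: the gripper command: -1 is fully open, 1 is shut, values between are in proportion, then the shift along the world's x, y, z in units of 50 mm (1.0 is 50 mm), then the turn about the world's z in units of 8 degrees (1.0 is 8 degrees). In form: [[[gripper, tx, ty, tz, twist], ...]]. A call has 1 to 10 rows; each row shifts and turns the commanded pose from where the row before left it; what a row does not reach is not made up. A row lasts 1/10 s, in which the tool goes at most 50 mm and 8.59 degrees, less where a joint would pass 70% of its speed; a pose out of reach is approached as far as the arm can. A call is refused whole if a number of a shift passes 1 or a number of a turn 1, either way. A call with a gripper value outside its range is refused whole. The fingers move at their own pace and stop on an object; FORCE is the grip in N (left out, the last holds). Time passes only in rows, so rows that do not move let the fingers close. It gives the time, the measured TCP pose, the force, the opening and the grip force at its end, in the units of the state.
- ctrl.sense(): the state, without advancing time (a new reading comes with each control period).
- optics.capture(name): name is "scene" or "side" or "wrist"; returns a dict with "img" (420x560x3 uint8, blue, green, red), "K" (3x3 intrinsics, pixels), "dist_coeffs" ([k1, k2, p1, p2, k3] as OpenCV has them; the pictures are not rectified), "R" (3x3) and "t" (3): a world point X has camera coordinates R X + t. Camera axes: x right, y down, z forward; pixel columns grow to the right and rows downward; lengths in mm; the calibration is good to about 2 mm. A picture is of the moment at which its call begins. There is no depth.
- ctrl.finish_job(): hands the job in; it is judged then, once.
The state is a dict: "time_s": time; "joints": joint angles; "dq": joint speeds; "tau": joint torques, N m; "eef_pos": TCP position; "ee_rot": TCP orientation; "force": force on the tool from outside, world axes, zero at the start; "wrist_torque": the same for the moment, N m; "grip_width": opening from 0.0 (shut) to 1.0 (fully open); "grip_force": force on a finger pad.
Only numpy, scipy, OpenCV 4.12 (cv2) and the standard library are available. Lean on these libraries where they do the work, as an engineer would, in place of code of your own. Each camera call takes 0.05 s, during which the arm holds its last target. There are 200 camera calls.

## Task

Grease the root slicer before the morning's cutting: with closed fingertips push the mushroom-headed spring plunger of its hand lubricator right down, let the spring bring it all the way back up, and go on stroke after stroke until the indicator pin on the small metering valve beside it has popped fully out. Then stop, for pumping on over-greases the slicer, and leave the plunger up. Push the plunger only, without gripping it; keep off the pin and the slicer's switch, and leave everything else on the counter where it is.

Things in the scene. Friction and masses are not known exactly. Their poses are not given: they have to be found in the camera images.
- slicer: the whole fixed slicer; origin on the counter. Grey bed plate 260 mm along its x (-130 to 130) and 520 mm along its y (-270 to 250), 20 mm thick; tall drive housing on the plate's -y part, hand lubricator on its +y part: pump with plunger at x 0, y 130 mm, metering valve with indicator pin at x 0, y 212 mm
- housing_mid (a point): point on the counter under the middle of the slicer's steel drive housing (200 mm in x, 210 mm in y); blade cover on top to 224 mm, two feed tubes to 312 mm above the counter; motor on its +x side, chute on its -x side
- cup_top (a point): centre of the top of the lubricator's round grease cup, 60 mm across, 106 mm high; a thin level rod with a small ball sticks up from it to 151 mm above the counter at most
- plunger: spring plunger of the lubricator: black round flat-topped mushroom head 44 mm across and 14 mm thick, on a steel rod with a coil spring, standing upright over a steel barrel; origin at the centre of the head's top face, 138 mm above the counter when up and 118 mm when pressed home. Squeezing or striking it with over 35 N on the way counts as gripping
- plunger_travel (a joint): how far the plunger is pressed (m): 0 up, 0.020 bottomed. The spring resists with 5 N at the top to 11 N at the bottom, grease adds 2 N and a drag of 65 N per m/s. Let go, it comes right up within half a second. A stroke delivers only if it goes down 0.017 or more, starting from within 0.001 of the top; shorter ones do next to nothing
- indicator_pin: upright bright steel pin, 10 mm across, in the brass gland (top 70 mm high) on the metering valve's aluminium block (44 by 36 mm, 58 mm high). Origin: centre of its tip, 71 mm above the counter when in, 93 mm when fully out. The first strokes only prime the line; after that it rises by itself about 6 mm a stroke; do not touch it
- pin_travel (a joint): how far the pin stands out (m): 0 in, 0.022 fully out, where it stops. At the start it is between 0 and 0.003. 3 to 7 full strokes bring it out; before the last of them it stands at 0.0175 or less. It stays where it is between strokes
- level_travel (a joint): how far the thin level rod (6 mm, small ball top) of the grease cup has sunk (m). It sinks 0.0028 with each full stroke. When the pin is just fully out it reads 0.0195 to 0.021; one or two strokes more are forgiven, above 0.0275 the slicer is over-greased
- switch_travel (a joint): the slicer's start switch, a grey push button 20 mm across, top 71 mm above the counter, on a black box 60 by 50 mm, 60 mm high, at x -90, y -10 mm of the slicer; 0 released, 0.005 pressed (m). Leave it alone
- wrench: loose open-ended steel wrench, 130 mm long, 6 mm thick, lying on the bed plate in front of (-x of) the pump; origin under its middle
- glue_stick: loose upright glue stick with a blue cap, 27 mm across, 74 mm high, standing on the bed plate between the switch box and the wrench; origin under its centre
- grease_tin: loose round tin, 64 mm across, 55 mm high, on the counter behind (+x of) the bed plate; origin under its centre
- herb_jar: loose white and blue lidded ceramic jar, 100 mm across, 122 mm high, on the counter on the slicer's +y side; origin under its centre
- mortar: loose brass mortar, 90 mm across, 75 mm high, on the counter on the slicer's +y side (it and the jar swap places); origin under its centre
- brush: loose brush, 170 mm long, lying on the counter behind (+x of) the bed plate; origin under its middle
- dish: loose round steel dish, 170 mm across, 35 mm high, on the counter to the robot's left; origin under its centre

How it is judged (in metres and radians):
On the way, in this order (a step that is already met when the one before it is completed fails the run):
1. the fingertips push the plunger right down for a first full stroke (value of joint plunger_travel above 0.0165 m and contact force between the fingers and plunger above 1 N and value of joint pin_travel below 0.019 m), for 0.02 s.
2. the plunger is let all the way back up (value of joint plunger_travel below 0.0015 m), for 0.02 s.
3. pumping goes on until the pin stands fully out (value of joint pin_travel above 0.0205 m), for 0.2 s.
At the end, for the whole second after the job is handed in: the indicator pin stands fully out (at least 20.5 of its 22 mm), the plunger is back up (within 1.5 mm), the level rod has sunk less than 27.5 mm (at most about two strokes too many), the switch is not pressed and the seven loose things are within 30 mm of where they stood (value of joint pin_travel above 0.0205 m and value of joint plunger_travel below 0.0015 m and value of joint level_travel below 0.0275 m and value of joint switch_travel below 0.0025 m and distance of each of wrench, glue_stick, grease_tin, herb_jar, mortar, brush, dish from where it was at the start of the episode below 0.03 m); the robot touches nothing.
It fails at once if the plunger is gripped or struck: the fingers load it with over 35 N while it is not yet near the bottom (contact force between the fingers and plunger above 35 N and value of joint plunger_travel below 0.017 m).
It fails at once if the robot pushes or pulls on the indicator pin (contact force between any of the fingers, the arm and indicator_pin above 0.5 N).
It fails at once if the slicer's switch is pressed (value of joint switch_travel above 0.0035 m).
It fails at once if the slicer is over-greased: pumped on for three or more strokes after the pin was out (value of joint level_travel above 0.0275 m).
It fails at once if a loose thing on the counter is lifted, pushed or knocked away by more than 30 mm (distance of any of wrench, glue_stick, grease_tin, herb_jar, mortar, brush, dish from where it was at the start of the episode above 0.03 m).
It also fails if it takes over 61 s, if anything falls off the work surface, if the arm or the gripper's body presses on something with over 40 N, if the wrist force passes 120 N, or if a joint passes its speed limit or range.

## Working session

There is one attempt and no reset: what is moved stays moved. The work goes in short steps, Python scripts to look and compute and a shell command to move; the robot and the scene stay as the last step left them, time stands still between calls to the robot, and variables do not carry over. Pictures are saved under pics/ and viewed, at most 10 in all, crops included, and the job is handed in when it is done.

```bash
mkdir -p pics
cat > h.py <<'E'
import cv2, numpy as np
from rig import ctrl, optics
def ray(c,u,v):
    p=cv2.undistortPoints(np.array([[[u,v]]],float),c["K"],np.array(c["dist_coeffs"],float))[0,0]
    R=np.array(c["R"]);t=np.array(c["t"])
    return -R.T@t, R.T@np.array([p[0],p[1],1.])
def onz(c,u,v,z):
    o,d=ray(c,u,v); return o+d*(z-o[2])/d[2]
def proj(c,X):
    return cv2.projectPoints(np.array(X,float).reshape(-1,1,3),cv2.Rodrigues(np.array(c["R"]))[0],np.array(c["t"],float),c["K"],np.array(c["dist_coeffs"],float))[0].reshape(-1,2)
E
python3 - <<'E'
from h import *
a=optics.capture("scene");b=optics.capture("side")
for n,c in (("scene",a),("side",b)):
    cv2.imwrite(f"pics/{n}.png",c["img"]); print(n,ray(c,280,210))
E
```

```text
scene (array([1549.45473579,  606.82514229,  754.22101871]), array([-0.73113978, -0.4273955 , -0.53177613]))
side (array([265.99050959, 789.15928462, 980.72725129]), array([ 0.31542692, -0.58432033, -0.74781282]))
```

View pics/scene.png

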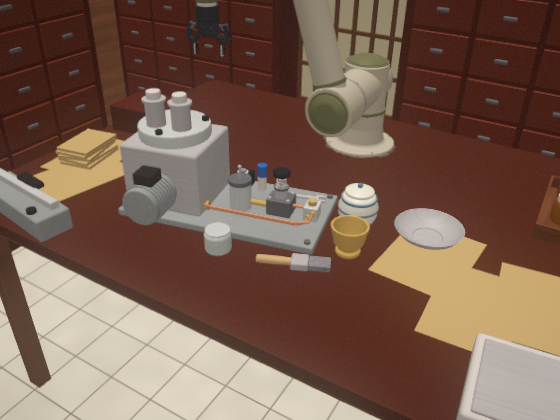

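View pics/side.png

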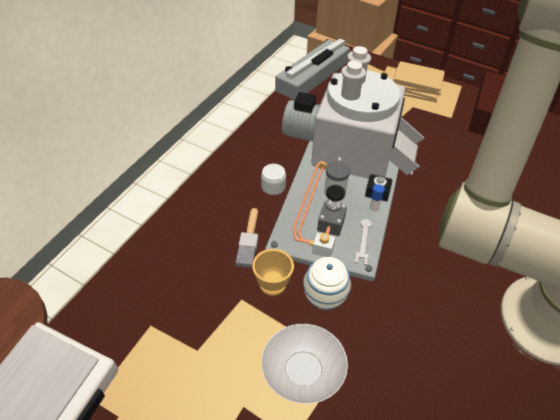

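The plunger's black head is at about (282,174) in the scene picture and (336,194) in the side picture. The pin and valve are at (312,204) and (323,240), and the housing lies to the far -y side.

```bash
cat > m.py <<'E'
from h import *
a=optics.capture("scene");b=optics.capture("side")
P=[]
for n,c,(u,v) in (("scene",a,(282,174)),("side",b,(336,194))):
    w=c["img"][v-14:v+14,u-16:u+16]
    m=(w.max(2)<60).astype(np.uint8)
    k,l,s,ce=cv2.connectedComponentsWithStats(m)
    for i in range(1,k):
        if s[i,4]>25: print(n,s[i],ce[i]+[u-16,v-14])
    cv2.imwrite(f"pics/{n}_c.png",cv2.resize(c["img"][v-55:v+85,u-80:u+80],None,fx=4,fy=4,interpolation=cv2.INTER_CUBIC))
    P.append(onz(c,u,v,138)); print(n,P[-1])
for n,c,uv,z in (("pin",a,(312,201),72),("pin",b,(324,238),72)): print(n,onz(c,*uv,z))
for n,c,uv in (("corners",b,[(274,244),(369,268)]),("corners a",a,[(307,241)])):
    for q in uv: print(n,onz(c,*q,20))
print("jar",onz(b,330,268,122),"cup",onz(b,338,168,106))
print(ctrl.sense())
E
python3 m.py
python3 - <<'E'
import cv2,numpy as np
a=cv2.imread('pics/scene_c.png');b=cv2.imread('pics/side_c.png')
cv2.imwrite('pics/both.png',cv2.resize(np.hstack([a,b]),(800,350)))
E
```

```text
scene [  7   8  17  11 155] [281.05806452 172.87741935]
scene [559.25726384  31.73120341 138.        ]
side [  6   5  19  16 224] [334.97321429 192.76785714]
side [537.07203457  25.26691987 138.        ]
pin [533.68177267 103.71214149  72.        ]
pin [523.12011275 101.89171158  72.        ]
corners [630.86101539 137.93422411  20.        ]
corners [410.57665362  88.80830457  20.        ]
corners a [623.9250163  141.09760098  20.        ]
jar [463.99252109 202.97088871 122.        ] cup [580.68268422 -85.38412675 106.        ]
{'time_s': 0.2, 'joints': array([-1.52841158e+00,  3.13216158e-01,  1.49810317e+00, -1.40970055e-05,
        1.33102341e+00, -2.23417578e-01]), 'dq': array([ 0.00136694, -0.00089678, -0.00392566, -0.0010047 ,  0.00277246,
        0.00047702]), 'tau': array([ 7.32212611e-04, -4.12023926e+01, -2.59614730e+01, -1.93046403e-04,
        3.03570487e-03,  9.86701792e-06]), 'eef_pos': array([ 137.8784814 , -506.42211634,  230.98046088]), 'ee_rot': array([-3.74123646e-04,  9.91181340e-01,  1.32511929e-01,  2.70827481e-05]), 'force': array([-0.55093424, -0.63425268, -0.48594826]), 'wrist_torque': array([ 0.03906106,  0.02855152, -0.02899598]), 'grip_force': 0.0, 'grip_width': 0.9993157182946655}
```

View pics/both.png

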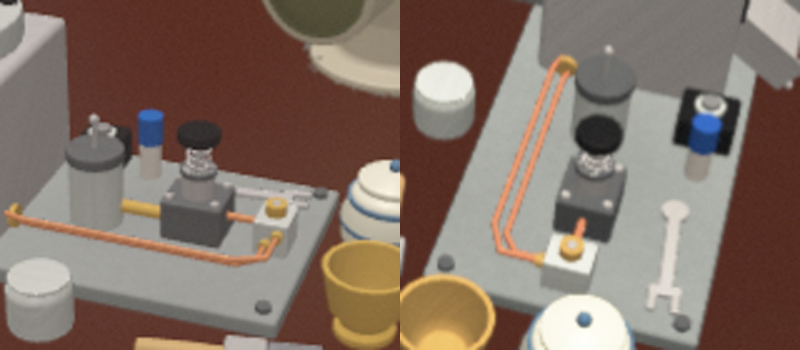

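The zoomed picture shows the black head clearly in both views, and the pin is in its brass gland. Next I triangulate the head's centre (mask centroid, about z 131) and the cup ball.

Run:
```python
from h import *
a=optics.capture("scene");b=optics.capture("side")
def tri(p,q):
    (o1,d1),(o2,d2)=ray(a,*p),ray(b,*q)
    s=np.linalg.lstsq(np.c_[d1,-d2],o2-o1,rcond=None)[0]
    x,y=o1+s[0]*d1,o2+s[1]*d2
    return (x+y)/2,np.linalg.norm(x-y)
p,q=(281.06,172.88),(334.97,192.77)
print(tri(p,q),onz(a,*p,132),onz(b,*q,132))
H=tri(p,q)[0]
# pin gland: orange-brass blob
for n,c,(u,v) in (("s",a,(312,202)),("d",b,(324,238))):
    w=cv2.cvtColor(c["img"][v-7:v+7,u-7:u+7],cv2.COLOR_BGR2HSV)
    m=(w[...,1]>110)&(w[...,0]>12)&(w[...,0]<30); ys,xs=np.nonzero(m); print(n,xs.mean()+u-7,ys.mean()+v-7,m.sum(),onz(c,xs.mean()+u-7,ys.mean()+v-7,66))
```

```text
(array([542.70432693,  18.38566536, 130.9201338 ]), np.float64(2.6812111402714582)) [545.8887911   21.24255137 132.        ] [542.66352942  17.55573509 132.        ]
s 311.86842105263156 202.31578947368422 38 [530.48431409 101.96617556  66.        ]
d 324.1896551724138 237.8448275862069 58 [524.64653267  96.73642961  66.        ]
```

```bash
python3 -m handwheel '[[[1,0,0,0.8,0],[1,0,0,0.8,0],[1,0,0,0.8,0],[1,0.4,0.5,0.8,0],[1,0.4,0.5,0,0],[1,0.4,0.5,0,0],[1,0.4,0.5,0,0],[1,0.4,0.5,0,0],[1,0.4,0.5,0,0],[1,0.4,0.5,0,0]]]' && python3 -m handwheel '[[[1,0.4,0.5,0,0],[1,0.4,0.5,0,0],[1,0.4,0.5,0,0],[1,0.4,0.5,0,0],[1,0.4,0.6,0,0],[1,0.4,0.6,0,0],[1,0.4,0.6,0,0],[1,0.4,0.6,0,0],[1,0.4,0.6,0,0],[1,0,0,0,0]]]'
```

```text
time_s: 1.3
eef_pos: [278.0, -331.0, 390.3]
ee_rot: [0.0, 0.991, 0.132, 0.0]
force: [-0.1, -0.3, 0.2]
grip_width: -0.003
grip_force: 0.0
time_s: 2.3
eef_pos: [458.6, -79.4, 390.1]
ee_rot: [-0.0, 0.991, 0.135, 0.0]
force: [-0.4, -0.0, -0.3]
grip_width: -0.0
grip_force: 0.0
```

```bash
python3 -m handwheel '[[[1,0.4,0.5,0,0],[1,0.4,0.5,0,0],[1,0.4,0.5,-0.4,0],[1,0.5,0.46,-0.8,0],[1,0,0,-0.8,0],[1,0,0,-0.8,0],[1,0,0,-0.4,0],[1,0,0,0,0]]]'
python3 - <<'E'
from h import *
c=optics.capture("wrist"); a=optics.capture("scene")
w=c["img"].copy(); s=cv2.resize(a["img"][90:230,200:340],(420,420),interpolation=cv2.INTER_CUBIC)
e=ctrl.sense()["eef_pos"]; print(e, proj(c,[[543,19,138],[e[0],e[1],e[2]],[e[0],e[1],138],[527,99,72]]), ray(c,280,210))
cv2.imwrite("pics/w1raw.png",w)
o=np.hstack([w,s]); cv2.imwrite("pics/w1.png",cv2.resize(o,(800,343)))
E
```

```text
time_s: 3.1
eef_pos: [540.0, 14.4, 229.6]
ee_rot: [-0.001, 0.991, 0.132, -0.003]
force: [-0.3, -0.5, 0.5]
grip_width: 0.001
grip_force: 0.0
[541.53339465  14.23883108 233.26558958] [[268.52649726 210.76295519]
 [273.78487042 286.44228953]
 [274.78367169 214.51865866]
 [173.7077085  179.63597574]] (array([620.06206272,  34.50771323, 373.17279289]), array([-0.3007597 , -0.09206731, -0.94936468]))
```

View pics/w1.png

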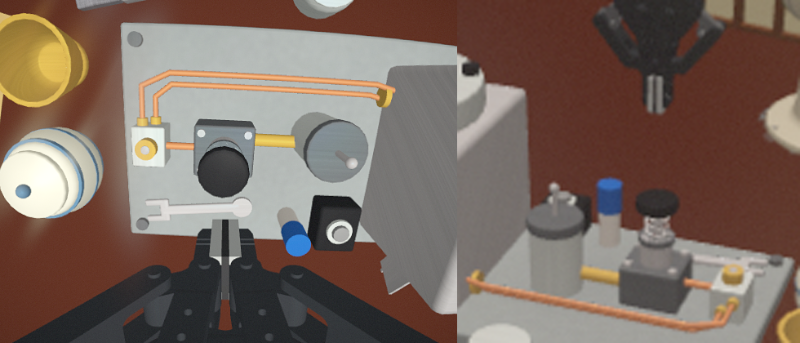

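In the wrist picture the head's disc is at about (273,210) in full-size pixels, next to its prediction, and the pin and gland are at (180,184). The path down is clear.

Run:
```python
from h import *
c=optics.capture("wrist"); g=c["img"].max(2)
m=np.zeros_like(g); m[170:250,235:315]=(g[170:250,235:315]<50)
k,l,s,ce=cv2.connectedComponentsWithStats(m)
i=1+s[1:,4].argmax(); print(s[i],ce[i])
(u,v),r=cv2.minEnclosingCircle(np.argwhere(l==i)[:,::-1].astype(np.float32)); print(u,v,r)
print(onz(c,u,v,138),onz(c,*ce[i],136),"pin",onz(c,180,184,71),ctrl.sense()["eef_pos"])
```

```text
[241 181  63  56 313] [272.92651757 194.08626198]
272.0833435058594 211.4166717529297 31.123722076416016
[544.18300868  16.01171388 138.        ] [555.64962234  18.53017032 136.        ] pin [525.89539822  93.61368784  71.        ] [541.8025852   14.26741405 233.84992318]
```

```bash
python3 -m handwheel '[[[1,0.04,0.04,-0.6,0],[1,0,0,-0.6,0],[1,0,0,-0.4,0],[1,0,0,-0.16,0],[1,0,0,0,0],[1,0,0,0,0]]]'
python3 - <<'E'
from h import *
print(ctrl.sense()["eef_pos"],ctrl.sense()["force"])
E
```

```text
time_s: 3.85
eef_pos: [544.1, 16.5, 145.9]
ee_rot: [0.0, 0.991, 0.133, 0.001]
force: [0.7, -0.8, 0.7]
grip_width: -0.001
grip_force: 0.0
[544.0632548   16.53595921 145.85746469] [ 0.73151184 -0.77175043  0.67122263]
```

```bash
python3 -m handwheel '[[[1,0,0,-0.1,0],[1,0,0,-0.1,0],[1,0,0,-0.08,0],[1,0,0,-0.08,0],[1,0,0,-0.08,0],[1,0,0,-0.06,0],[1,0,0,-0.04,0],[1,0,0,0,0],[1,0,0,0,0]]]'
```

```text
time_s: 4.75
eef_pos: [544.0, 16.6, 118.6]
ee_rot: [0.0, 0.991, 0.133, 0.001]
force: [-0.8, 0.5, 9.5]
grip_width: -0.002
grip_force: 5.1
```

```bash
python3 -m handwheel '[[[1,0,0,-0.02,0],[1,0,0,-0.02,0],[1,0,0,0,0]]]'
```

```text
time_s: 5.05
eef_pos: [544.0, 16.6, 117.9]
ee_rot: [0.001, 0.991, 0.133, 0.002]
force: [-6.7, 0.9, 22.1]
grip_width: 0.001
grip_force: 11.0
```

```bash
python3 -m handwheel '[[[1,0,0,0.3,0],[1,0,0,0.28,0],[1,0,0,0,0],[1,0,0,0,0],[1,0,0,0,0],[1,0,0,0,0],[1,0,0,0,0]]]'
cat > look.py <<'E'
import sys
from h import *
b=optics.capture("side");a=optics.capture("scene");c=optics.capture("wrist")
def crop(c,X,r,s): 
    u,v=proj(c,[X])[0].astype(int); return cv2.resize(c["img"][v-r:v+r,u-r:u+r],(s,s),interpolation=cv2.INTER_CUBIC)
X=[526,95,80]
cv2.imwrite(f"pics/{sys.argv[1]}.png",np.hstack([crop(a,X,28,390),crop(b,X,28,390)]))
print(proj(a,[[526,95,71],[526,95,93]]),ctrl.sense()["eef_pos"])
E
python3 look.py p1
```

```text
time_s: 5.75
eef_pos: [543.1, 16.8, 143.7]
ee_rot: [-0.0, 0.991, 0.132, -0.0]
force: [-0.5, 0.1, -0.2]
grip_width: -0.001
grip_force: 0.0
[[310.32978252 199.01461458]
 [310.73730506 191.33285997]] [543.19222661  16.75037595 144.04714879]
```

View pics/p1.png

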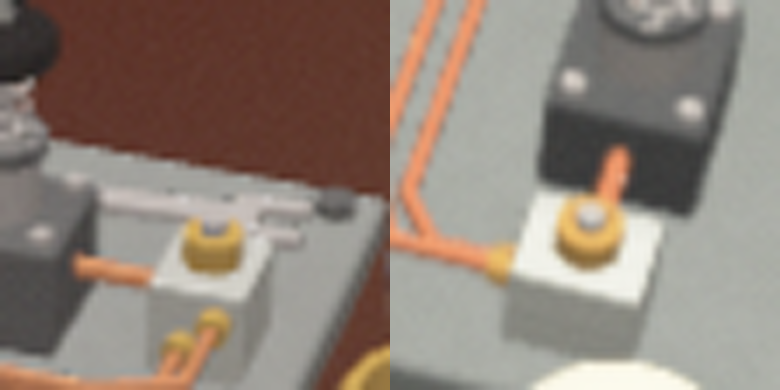

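The pin is only just visible above the gland (scene crop (215,228), side crop (592,215)), so it is still almost in. I'll do two more strokes.

```bash
for i in 1; do python3 -m handwheel '[[[1,0,0,-0.1,0],[1,0,0,-0.1,0],[1,0,0,-0.1,0],[1,0,0,-0.1,0],[1,0,0,-0.08,0],[1,0,0,-0.06,0],[1,0,0,-0.02,0],[1,0,0,0,0]]]'; done; python3 -m handwheel '[[[1,0,0,0.28,0],[1,0,0,0.28,0],[1,0,0,0,0],[1,0,0,0,0],[1,0,0,0,0],[1,0,0,0,0],[1,0,0,0,0]]]'
python3 -m handwheel '[[[1,0,0,-0.1,0],[1,0,0,-0.1,0],[1,0,0,-0.1,0],[1,0,0,-0.1,0],[1,0,0,-0.08,0],[1,0,0,-0.06,0],[1,0,0,-0.02,0],[1,0,0,0,0]]]'; python3 -m handwheel '[[[1,0,0,0.28,0],[1,0,0,0.28,0],[1,0,0,0,0],[1,0,0,0,0],[1,0,0,0,0],[1,0,0,0,0],[1,0,0,0,0]]]'; python3 look.py p3
```

```text
time_s: 6.7
eef_pos: [543.5, 16.7, 118.0]
ee_rot: [0.0, 0.991, 0.133, 0.001]
force: [-7.1, 0.8, 19.4]
grip_width: -0.002
grip_force: 9.5
time_s: 7.4
eef_pos: [543.1, 16.8, 143.7]
ee_rot: [-0.0, 0.991, 0.132, -0.0]
force: [0.4, 0.5, 1.1]
grip_width: 0.003
grip_force: 0.0
time_s: 8.2
eef_pos: [543.5, 16.7, 118.0]
ee_rot: [0.0, 0.991, 0.133, 0.001]
force: [-7.1, 0.9, 20.5]
grip_width: 0.002
grip_force: 9.7
time_s: 8.9
eef_pos: [543.1, 16.7, 143.7]
ee_rot: [-0.0, 0.991, 0.132, -0.0]
force: [0.2, -0.4, 0.7]
grip_width: -0.006
grip_force: 0.0
[[310.32978252 199.01461458]
 [310.73730506 191.33285997]] [543.16721098  16.7499024  144.03031563]
```

View pics/p3.png

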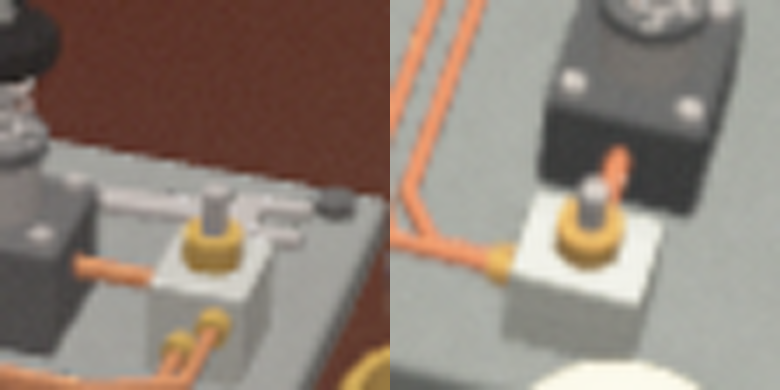

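The pin has risen about 5 px (scene crop row 225 to 190), so it stands at about 14 mm. I'll do one more stroke and look again.

```bash
python3 -m handwheel '[[[1,0,0,-0.1,0],[1,0,0,-0.1,0],[1,0,0,-0.1,0],[1,0,0,-0.1,0],[1,0,0,-0.08,0],[1,0,0,-0.06,0],[1,0,0,-0.02,0],[1,0,0,0,0]]]'; python3 -m handwheel '[[[1,0,0,0.28,0],[1,0,0,0.28,0],[1,0,0,0,0],[1,0,0,0,0],[1,0,0,0,0],[1,0,0,0,0],[1,0,0,0,0]]]'; python3 look.py p4
```

```text
time_s: 9.85
eef_pos: [543.5, 16.7, 118.0]
ee_rot: [0.0, 0.991, 0.133, 0.001]
force: [-6.4, 0.3, 19.2]
grip_width: 0.007
grip_force: 9.5
time_s: 10.55
eef_pos: [543.1, 16.8, 143.7]
ee_rot: [-0.0, 0.991, 0.133, -0.0]
force: [-0.1, -0.4, -0.0]
grip_width: -0.0
grip_force: 0.0
[[310.32978252 199.01461458]
 [310.73730506 191.33285997]] [543.2014855   16.730812   144.03521696]
```

View pics/p4.png

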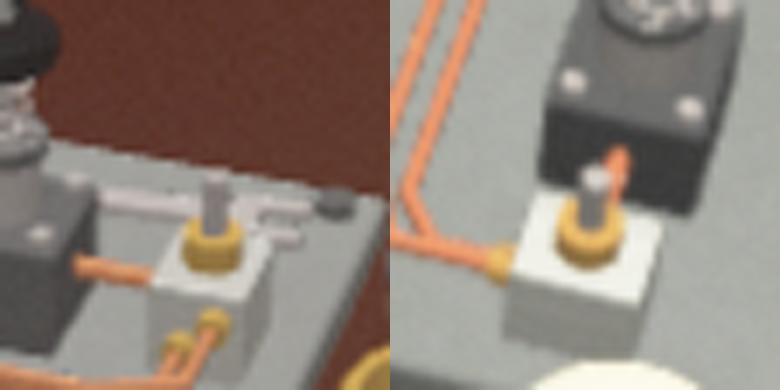

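The tip rose only about 10 crop px this time (scene row 190 to 180), which suggests it has reached its stop. I'll measure the tip edge more exactly.

Run:
```python
from h import *
a=optics.capture("scene");b=optics.capture("side")
im={n:cv2.imread(f"pics/{n}.png").astype(float) for n in("p1","p3","p4")}
for v,c,x,lo in (("scene",a,(208,224),130),("side",b,(586,604),140)):
    p=proj(c,[[526,95,71],[526,95,93]]); print(v,"crop px per mm",np.round((p[1]-p[0])*390/56/22,2))
    for q in("p3","p4"):
        d=np.abs(im[q][lo:240,x[0]:x[1]]-im["p1"][lo:240,x[0]:x[1]]).sum(2).mean(1)
        i=np.argmax(d>0.35*d.max()); print(q,"first change row",i+lo,"max",d.max())
    # predicted tip rows vs height for base gland top
```

```text
scene crop px per mm [ 0.13 -2.43]
p3 first change row 199 max 202.5
p4 first change row 172 max 199.625
side crop px per mm [ 0.26 -1.97]
p3 first change row 175 max 308.6111111111111
p4 first change row 164 max 377.0
```

Run:
```python
from h import *
a=optics.capture("scene");b=optics.capture("side")
def full(c,x,y):
    u,v=proj(c,[[526,95,80]])[0].astype(int); return u-28+(x+.5)*56/390-.5, v-28+(y+.5)*56/390-.5
def tri(p,q):
    (o1,d1),(o2,d2)=ray(a,*p),ray(b,*q)
    s=np.linalg.lstsq(np.c_[d1,-d2],o2-o1,rcond=None)[0]
    return (o1+s[0]*d1+o2+s[1]*d2)/2
for n,p,q in(("p1",(215,227),(202,214)),("p3",(216,190),(206,187)),("p4",(216,181),(206,177))): print(n,tri(full(a,*p),full(b,*q)))
P1=cv2.imread("pics/p1.png");P3=cv2.imread("pics/p3.png");P4=cv2.imread("pics/p4.png")
w=np.hstack([i[130:270,x:x+110] for x in(160,540) for i in(P1,P3,P4)])
cv2.imwrite("pics/cmp.png",cv2.resize(w,(792,168)))
```

```text
p1 [524.72543286  98.25574935  73.11335363]
p3 [524.44396316  98.15173598  87.70694176]
p4 [525.01352438  98.03150987  91.86473839]
```

View pics/cmp.png

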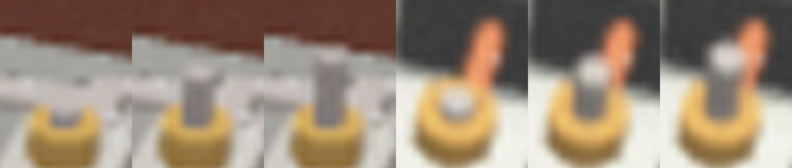

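Triangulated tip heights are 73.1, 87.7 and 91.9 mm, so the pin stands out 2, 16.7 and about 21 mm. It cannot rest between 17.5 and 22 mm, so it is fully out. No more strokes are needed; I'll retreat and hand in.

```bash
python3 -m handwheel '[[[1,0,0,0.5,0],[1,0,0,0.5,0],[1,0,0,0.5,0],[1,0,0,0,0],[1,0,0,0,0],[1,0,0,0,0]]]'; python3 -c "
from h import *
print(ctrl.finish_job())"
```

```text
time_s: 11.5
eef_pos: [542.8, 16.8, 218.1]
ee_rot: [-0.0, 0.991, 0.133, -0.001]
force: [-0.8, -0.3, 0.0]
grip_width: 0.003
grip_force: 0.0
the job is handed in; nothing more can be done
None
```

I pumped four full strokes, after which the indicator pin measured about 21 mm out (taken as fully out at 22 mm), let the plunger spring back up, moved the arm clear and handed the job in at about 11.5 s; no verdict was returned.

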